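Fit the second tray to the food dryer and set its heat

ROBOT

A 6-joint arm with a two-finger parallel gripper is mounted at the origin on a cart in front of the work surface, level with it; the furniture and walls round the work are solid. World frame = base frame: x ahead of the robot, y to its left, z up, the work surface at z = 0. Lengths are in m, angles in degrees, forces in N, time in s.
With the tool pointing down it reaches from about 0.425 to 0.95 m from the base axis. Payload 3.5 kg.
Tool frame: the origin (TCP) lies at the very end of the fingers, on their centre line; the grasp point (between the pads) lies 19 mm behind it; z points along the fingers, y is the line along which they close (so a half turn about z gives the same grasp; the last joint's range is limited). The gripper opens to 85 mm and grips with 20 to 120 N. Pads are 22 mm wide; open, the fingers measure 114 mm over their backs; the gripper's body (76 mm by 85 mm) begins 54 mm behind the grasp point. The pads swing forward as they close: fully open they stand 13 mm farther back than shut.
Start: joints at [-83.48, 16.404, 90.338, -0, 73.258, -8.594], TCP at [0.176, -0.652, 0.21] pointing down, gripper open.
Joint ranges: [-158.93, 158.93], [-51.34, 127.21], [12.03, 142.37], [-87.48, 267.48], [13.55, 161.25], [-162.69, 162.69]. Speed limits (degrees/s): [159.86, 159.86, 180, 180, 180, 180].

INTERFACE

Orientations are given as [roll, pitch, yaw] about the fixed x, y, z axes, in that order (R = Rz(yaw) Ry(pitch) Rx(roll)).
In Python, from workcell import monitor, vision, arm gives the robot as it stands. The module is installed in compiled form; this text tells all that it offers.
- The arm moves only by the tool move_arm, never from a script. Its arguments are lists of equal length, an entry for each row: "delta_pos": the shift along the tool's x, y, z in m, a list of three; "rotation": the turn, a rotation vector about the tool's x, y, z in rad, a list of three; "grip": the opening, from -1 (shut) to 1 (fully open). In form: {"delta_pos": [[x, y, z], ...], "rotation": [[wx, wy, wz], ...], "grip": [grip, ...]}. A call has 1 to 12 rows; each row shifts and turns the commanded pose from where the row before left it, along the tool's axes as they then stand; what a row does not reach is not made up. A row lasts 1/12 s, in which the tool goes at most 41.7 mm and 7.16 degrees, less where a joint would pass 70% of its speed; a pose out of reach is approached as far as the arm can. A call is refused whole if a number of a shift passes 0.0417 or a number of a turn 0.125, either way. A call with a gripper value outside its range is refused whole. The fingers move at their own pace and stop on an object; "grip_force" is the grip in N (left out, the last holds). Time passes only in rows, so rows that do not move let the fingers close. It gives the time, the measured TCP pose, the force, the opening and the grip force at its end, in the units of the state.
- monitor.state(): the state, without advancing time (a new reading comes with each control period).
- vision.capture(name): name is "scene" or "top" or "wrist"; returns a dict with "img" (480x640x3 uint8, red, green, blue), "fx", "fy", "cx", "cy" (pixels), "k1" (the pictures are not rectified: a ray, as slopes to the right and down, at radius r is drawn at 1 + k1 r^2 times it, then the intrinsics apply), "extrinsics" (4x4, takes a point from camera to world coordinates); the wrist camera has in their place "tool_from_camera" (4x4, takes a point from camera to tool coordinates, whose origin is the TCP and whose axes are the flange's). Camera axes: x right, y up, looking along -z (the intrinsics and any distortion apply to the point x, -y, -z); pixel columns grow to the right and rows downward; lengths in m; the calibration is good to about 2 mm. A picture is of the moment at which its call begins: read the wrist's pose just before it. There is no depth.
- arm.hand_in(): hands the job in; it is judged then, once.
Trained networks look in the newest picture that a camera, given by its name, has taken for a name from the list of things; names that differ only in an ending like _2 or _b are one class to them, and where a whole thing is asked for, a point or a joint stands for the part that bears it (a point fixed in the world has none). Each returns a list of dicts, best first, with "score" (0 to 1); they miss things now and then, are a little off and sometimes report something else, mostly with a low value. They report only what shows in the picture. A call takes as long as a camera call. They do not tell look-alikes from the thing itself.
- vision.boxes_of(camera, thing): "position" ([x, y, z] in m, in world coordinates, good to about 4 mm: the middle of the surface that is visible of it).
- vision.regions_of(camera, thing): "pixels" (480x640 bool, what is visible of it).
- vision.landmark_of(camera, thing): "position" ([x, y, z] in m, in world coordinates, good to about 4 mm: a listed point, or the origin of a listed thing).
The state is a dict: "time_s": time; "qpos": joint angles; "joint_vel": joint speeds; "joint_efforts": joint torques, N m; "position": TCP position; "orientation": TCP orientation; "ft_force": force on the tool from outside, world axes, zero at the start; "ft_torque": the same for the moment, N m; "gripper_width": finger opening in m; "gripper_force": force on a finger pad.
Only numpy, scipy, OpenCV 4.12 (cv2) and the standard library are available. Lean on these libraries where they do the work, as an engineer would, in place of code of your own. Each camera call takes 0.05 s, during which the arm holds its last target. There are 200 camera calls.

TASK

Get the food dryer ready to warm up while the fruit is cut: draw the loose green drying tray out from under the wooden counter shelf by its end until its middle bar is well in the open, set it down on the counter and let go of it, then take it by its middle bar and lower it gently onto the tray already on the dryer, so that all four corner lugs drop fully home in the sockets. Only once it is seated and let go, roll the dryer's grey click-stop thumbwheel until its white bar rests at the orange pointer. Leave the other things standing where they are.

Things in the scene. Friction and masses are not known exactly. Their poses are not given: they have to be found in the camera images.
- tray: loose sage-green slatted tray, 190 mm (its x) x 130 mm (its y), 0.3 kg (varies by a third); may be turned end for end. Origin: centre, level with the lug tips it stands on. Four round lugs below at x = +-80, y = +-50 mm: 12 mm long, 17 mm thick at the root, 11 mm at the tip. Floor 12 to 16 mm, rim 57 mm above the origin. Corner blocks 30 mm square; long walls 6 mm thick
- tray_end (a point): top edge, in the middle, of the tray end that sticks out 75 to 85 mm from under the shelf at the start: the tray's x = -95 mm outer face is 4.5 mm beyond this point. Axes as the tray's. Both end walls are 9 mm thick, smooth, free inside and out over the middle 70 mm of the width, and 41 mm deep inside. The tray slides on its lugs over the counter
- tray_bar (a point): centre of the top of the tray's carrying bar, which runs across the tray along its y at x = 0: 12 mm wide, 14 mm high, top flush with the rim (57 mm above the lug tips), free space of 27 mm below and on both sides. Axes as the tray's. At the start it is under the shelf board
- dryer: food dryer, fixed: dark plinth with a tray of the same kind locked on it, its long way along the dryer's y, rim 90 mm above the counter. Origin: on the counter under that tray's centre; -x is its front. Fan tower at y = 103 to 146 mm and vent panel at y = -103 to -116 mm, both 145 mm high: they leave 8 mm at a seated tray's ends, too little for a finger. 140 mm deep (x)
- dryer_seat (a point): where the loose tray's origin lies when fully seated: over the dryer's centre, 78 mm above the counter. Axes as the dryer's: the tray's x must lie along this y, either way round. The lower tray's sockets are 19 mm square, 16 mm deep, with 2 mm chamfers, at y = +-80, x = +-50 mm, mouths 12 mm above this point; 1 mm of play is left on each side when home
- wheel_top (a point): highest point of the thumbwheel's rim, fixed to the dryer, on top of the fan tower, 155 mm above the counter. Axes as the dryer's. The wheel is 48 mm across, 16 mm wide, its axle along the dryer's y; 10 mm of it stands out of the tower's top. Mind the wall cabinets behind: from 360 mm up their fronts run from (0.53, -0.40) to (0.69, 0.20) m, handles 40 mm farther out
- heat_wheel (a joint): angle of the thumbwheel: 0 with its white bar on top at the orange pointer beside the slot, negative with the bar toward the dryer's front (-x). Pushing the wheel's top toward the dryer's +x makes it grow. It clicks 24 times a turn (0.262 rad, 6.3 mm of rim a click), settles by itself on a click and takes about 0.8 N at the rim. It starts one to three clicks short
- riser: counter shelf, fixed: light wooden board 260 mm wide (y), 165 mm deep (x), on four steel legs; underside at 95 mm, top at 109 mm. Origin: on the counter, 115 mm in front of the middle of the board's edge on the side where the tray sticks out; x points in under the board. The legs leave 214 mm free between them
- pepper_mill: dark brown turned wooden pepper mill, 58 mm across, 170 mm tall; loose, to be left alone. Origin: centre of its foot
- spice_jar: small spice jar with red cap and green label, 45 mm across, 106 mm tall; loose, to be left alone. Origin: centre of its foot
- pill_bottle: small white bottle with green cap, 46 mm across, 87 mm tall; loose, to be left alone. Origin: centre of its foot
- nut_jar: clear jar of nuts with yellow lid behind the dryer, 82 mm across, 183 mm tall; loose, to be left alone. Origin: centre of its foot
- red_jar: small spice jar with red cap and red label, 45 mm across, 106 mm tall, on the shelf; loose, to be left alone. Origin: centre of its foot
- salt_shaker: salt shaker with grey cap, 44 mm across, 90 mm tall, on the shelf; loose, to be left alone. Origin: centre of its foot
- tin: flat white and blue oblong tin, 63 x 105 x 29 mm, on the shelf; loose, to be left alone. Origin: centre of its foot
There are look-alikes about, which are no part of the job. What is shaped like the tray but red is not meant.

How it is judged (in metres and radians):
On the way, in this order (a step that is already met when the one before it is completed fails the run):
1. the tray is drawn out until its bar is at least 50 mm clear of the shelf board's edge, standing flat on the counter, and let go (x of tray in the frame of riser below 0.065 m and height (world z) of tray below 0.006 m and angle between tray's own z axis and vertical below 0.05 rad and linear speed of tray below 0.02 m/s and contact force between the fingers and tray below 0.1 N), for 0.2 s.
2. the tray is fully seated on the dryer's lower tray and let go (x of tray in the frame of dryer_seat between -0.004 and 0.004 m and y of tray in the frame of dryer_seat between -0.004 and 0.004 m and z of tray in the frame of dryer_seat between -0.0035 and 0.0035 m and angle between the x axis of tray and the y axis of dryer_seat, either way round below 0.05 rad and angle between tray's own z axis and vertical below 0.04 rad and linear speed of tray below 0.02 m/s and contact force between the fingers and tray below 0.1 N), for 0.2 s.
3. the thumbwheel's white bar rests at the pointer, the tray still seated (value of joint heat_wheel between -0.1 and 0.1 rad and velocity of joint heat_wheel between -0.1 and 0.1 rad/s and x of tray in the frame of dryer_seat between -0.004 and 0.004 m and y of tray in the frame of dryer_seat between -0.004 and 0.004 m and z of tray in the frame of dryer_seat between -0.0035 and 0.0035 m and angle between the x axis of tray and the y axis of dryer_seat, either way round below 0.05 rad and angle between tray's own z axis and vertical below 0.04 rad and linear speed of tray below 0.02 m/s), for 0.2 s.
At the end, for the whole second after the job is handed in: the tray sits level on the dryer's lower tray, all lugs home (origin within 4 mm sideways and 3.5 mm in height of the seat, long axis within 0.05 rad of the lower tray's), at rest and let go, and the thumbwheel rests at its pointer click (joint within 0.1 rad of 0) (all of step 3 and contact force between the fingers and tray below 0.1 N); the robot touches nothing.
It fails at once if a bystander is pushed more than 25 mm or tipped over (distance of any of pepper_mill, spice_jar, pill_bottle, nut_jar, red_jar, salt_shaker, tin from where it was at the start of the episode above 0.025 m or angle between any of pepper_mill, spice_jar, pill_bottle, nut_jar, red_jar, salt_shaker, tin's own z axis and vertical above 0.35 rad).
It fails at once if the tray is rammed or dropped onto the dryer (over 60 N) (contact force between tray and dryer above 60 N).
It fails at once if the tray is tipped more than 30 degrees (angle between tray's own z axis and vertical above 0.52 rad).
It also fails if it takes over 58 s, if anything falls off the work surface, if the arm or the gripper's body presses on something with over 40 N, if the wrist force passes 120 N, or if a joint passes its speed limit or range.

## Working session

There is one attempt and no reset: what is moved stays moved. The work goes in short steps, Python scripts to look and compute and a tool call to move; the robot and the scene stay as the last step left them, time stands still between calls to the robot, and variables do not carry over. Pictures are saved under pics/ and viewed, at most 10 in all, crops included, and the job is handed in when it is done.

Besides the shell and the picture viewer there is one more tool, called after "Call:" by a JSON object that holds its "api" and its "payload". move_arm: Moves the arm, as the interface text tells. Its arguments: {"type":"object","properties":{"delta_pos":{"type":"array","items":{"type":"array","items":{"type":"number"}}},"rotation":{"type":"array","items":{"type":"array","items":{"type":"number"}}},"grip":{"type":"array","items":{"type":"number"}},"grip_force":{"type":"number"}},"required":["delta_pos","rotation","grip"]}

```bash
mkdir -p pics; python3 - <<'E'
from workcell import monitor, vision, arm
import cv2,numpy as np
s=monitor.state();print(s)
for c in("scene","top"):
    d=vision.capture(c);cv2.imwrite(f"pics/{c}0.png",d["img"][:,:,::-1])
    print(c,np.round(d["extrinsics"],3).tolist(),d["fx"],d["k1"])
    for t in "tray tray_end tray_bar dryer dryer_seat wheel_top riser pepper_mill spice_jar pill_bottle nut_jar red_jar salt_shaker tin".split():
        print(t,[(np.round(r["position"],3).tolist(),round(r["score"],2)) for r in vision.landmark_of(c,t)][:3])
E
```

```text
{'time_s': 0.0, 'qpos': array([-8.34792969e+01,  1.64541054e+01,  9.04218383e+01,  5.47416071e-04,
        7.32563449e+01, -8.59133662e+00]), 'joint_vel': array([ 0.00535723,  0.01044093,  0.03793643, -0.08804941,  0.10101392,
        0.00316308]), 'joint_efforts': array([ 3.46095358e-04, -4.05982697e+01, -2.92623693e+01, -1.49949028e-04,
        5.94426849e-03,  1.11166329e-05]), 'position': array([ 0.17596378, -0.65094691,  0.20844864]), 'orientation': array([-1.79869274e+02, -2.02799855e-02,  1.51118583e+01]), 'ft_force': array([ 0.61680491,  0.01730969, -0.27361604]), 'ft_torque': array([0.01061075, 0.03790923, 0.04982124]), 'gripper_force': 0.0, 'gripper_width': 0.08567406420268542}
scene [[0.52, 0.435, -0.735, -0.823], [-0.854, 0.279, -0.439, -0.84], [0.014, 0.856, 0.516, 1.026], [0.0, 0.0, 0.0, 1.0]] 601.6788047660217 0.050413161476305764
tray [([0.553, 0.181, -0.006], 0.57)]
tray_end [([0.515, 0.102, 0.058], 0.66)]
tray_bar [([0.282, 0.322, 0.058], 0.85), ([0.545, 0.185, 0.053], 0.71)]
dryer [([0.399, -0.235, -0.0], 0.89)]
dryer_seat [([0.404, -0.238, 0.08], 0.92)]
wheel_top 
[... 458 characters left out ...]
], 0.96), ([0.544, 0.185, 0.0], 0.83)]
tray_end [([0.216, 0.257, 0.056], 0.84), ([0.517, 0.1, 0.057], 0.68)]
tray_bar [([0.283, 0.323, 0.058], 0.91), ([0.543, 0.178, 0.059], 0.87)]
dryer [([0.401, -0.243, -0.003], 0.83)]
dryer_seat [([0.4, -0.238, 0.08], 0.85)]
wheel_top [([0.448, -0.125, 0.157], 0.97)]
riser []
pepper_mill [([0.626, 0.046, -0.002], 0.75)]
spice_jar [([0.346, -0.41, -0.002], 0.66), ([0.554, -0.205, 0.003], 0.45)]
pill_bottle [([0.554, -0.207, 0.006], 0.56)]
nut_jar [([0.54, -0.328, -0.005], 0.67)]
red_jar [([0.649, 0.254, 0.106], 0.74), ([0.546, 0.18, 0.063], 0.31), ([0.544, 0.184, 0.003], 0.22)]
salt_shaker [([0.584, 0.278, 0.112], 0.85)]
tin [([0.508, 0.281, 0.104], 0.89)]
```

View pics/scene0.png

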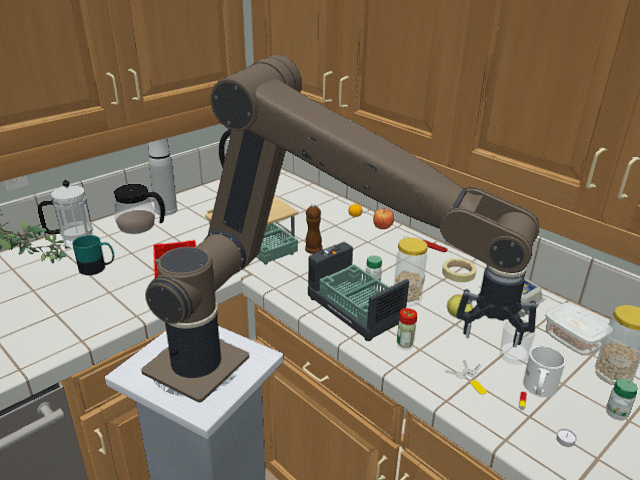

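View pics/top0.png

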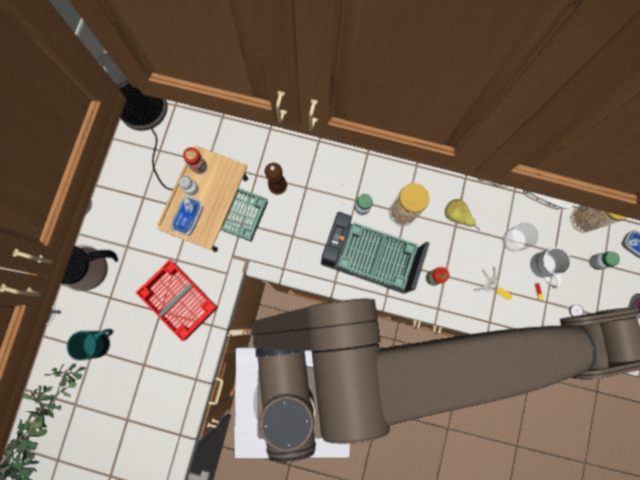

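The scene view shows the green tray poking out from under the wooden board at about (275,243), the dryer at (355,295) and the arm at right. The top view shows the loose green tray at (245,215), the red look-alike at (177,300), the dryer tray at (375,255), the wheel near (335,240) and the counter's inner corner at about (247,265).

Call:
{"api": "move_arm", "payload": {"delta_pos": [[0,0,-0.03],[0,0,-0.03],[0,0,-0.03],[0,0,-0.03],[0,0,-0.03],[0,0,0]], "rotation": [[0,0,0.122],[0,0,0.122],[0,0,0.122],[0,0,0.122],[0,0,0.122],[0,0,0]], "grip": [1,1,1,1,1,1]}}

```text
time_s: 2.0
position: [0.1764, -0.6538, 0.3692]
orientation: [179.3, -0.4, -20.0]
ft_force: [-0.4, -0.3, 2.0]
gripper_width: 0.0856
gripper_force: 0.0
```

Call:
{"api": "move_arm", "payload": {"delta_pos": [[0.0058,-0.0388,0],[0.0058,-0.0388,0],[0.0058,-0.0388,0],[0.0058,-0.0388,0],[0.0058,-0.0388,0],[0.0058,-0.0388,0],[0.0058,-0.0388,0],[0.0058,-0.0388,0],[0.0058,-0.0388,0],[0.0058,-0.0388,0],[0.0058,-0.0388,0],[0.0058,-0.0388,0]], "rotation": [[0,0,0],[0,0,0],[0,0,0],[0,0,0],[0,0,0],[0,0,0],[0,0,0],[0,0,0],[0,0,0],[0,0,0],[0,0,0],[0,0,0]], "grip": [1,1,1,1,1,1,1,1,1,1,1,1]}}

```text
time_s: 3.0
position: [0.3998, -0.2354, 0.3595]
orientation: [180.0, -0.0, -19.8]
ft_force: [1.2, -0.3, 0.7]
gripper_width: 0.0855
gripper_force: 0.0
```

Call:
{"api": "move_arm", "payload": {"delta_pos": [[0,0,0],[0,0,0],[0,0,0]], "rotation": [[0,0,0],[0,0,0],[0,0,0]], "grip": [0,0,0]}}

```text
time_s: 3.25
position: [0.3993, -0.2375, 0.3595]
orientation: [180.0, 0.0, -19.8]
ft_force: [0.1, -0.3, -0.1]
gripper_width: 0.0517
gripper_force: 0.0
```

```bash
cat > h.py <<'E'
from workcell import monitor, vision, arm
import cv2,numpy as np
from scipy.spatial.transform import Rotation as R
def grab(c,save=None):
    s=monitor.state(); d=vision.capture(c)
    if c=="wrist":
        T=np.eye(4);T[:3,:3]=R.from_euler("xyz",s["orientation"],degrees=True).as_matrix();T[:3,3]=s["position"]
        d["extrinsics"]=T@d["tool_from_camera"]
    if save: cv2.imwrite(f"pics/{save}.png",d["img"][:,:,::-1])
    return d
def K(d): return np.array([[d["fx"],0,d["cx"]],[0,d["fy"],d["cy"]],[0,0,1.]]),np.array([d["k1"],0,0,0,0.])
F=np.diag([1.,-1,-1])
def world(d,uv,z):
    k,D=K(d);p=cv2.undistortPointsIter(np.array(uv,float).reshape(-1,1,2),k,D,None,None,(3,50,1e-9)).reshape(-1,2)
    E=d["extrinsics"];r=np.c_[p,np.ones(len(p))]@F@E[:3,:3].T
    o=E[:3,3];return o+r*((z-o[2])/r[:,2])[:,None]
def proj(d,P):
    k,D=K(d);E=d["extrinsics"];q=(np.atleast_2d(P)-E[:3,3])@E[:3,:3]@F
    return cv2.projectPoints(q.reshape(-1,1,3),np.zeros(3),np.zeros(3),k,D)[0].reshape(-1,2)
def marks(c,*ts):
    for t in ts: print(c,t,[(np.round(r["position"],4).tolist(),round(r["score"],2)) for r in vision.landmark_of(c,t)][:2])
def tool(d,yaw):  # world xyz shift -> tool shift, tool down
    return np.round(R.from_euler("xyz",[180,0,yaw],degrees=True).inv().apply(d),4)
def st():
    s=monitor.state();print("t",round(s["time_s"],2),np.round(s["position"],4),np.round(s["orientation"],2),"w",round(s["gripper_width"],4),"gf",round(s["gripper_force"],1),"F",np.round(s["ft_force"],1))
E
python3 - <<'E'
from h import *
st()
d=grab("wrist","w1");print(np.round(d["tool_from_camera"],3).tolist(),d["fx"])
marks("wrist","dryer_seat","wheel_top","dryer","tray_bar")
t=grab("top","top1");print(world(t,[[248,265],[450,330],[243,268]],0).round(3))
E
```

```text
t 3.25 [ 0.3993 -0.2375  0.3595] [ 1.7997e+02  2.0000e-02 -1.9770e+01] w 0.0517 gf 0.0 F [ 0.1 -0.3 -0.1]
[[-0.001, 0.962, 0.273, 0.069], [1.0, 0.001, -0.0, -0.001], [-0.0, 0.273, -0.962, -0.163], [0.0, 0.0, 0.0, 1.0]] 367.99153713881924
wrist dryer_seat [([0.4056, -0.2383, 0.0766], 0.77), ([0.5143, 0.0952, 0.0599], 0.4)]
wrist wheel_top [([0.4431, -0.1204, 0.1552], 0.86)]
wrist dryer [([0.4024, -0.2341, 0.0024], 0.94)]
wrist tray_bar [([0.5488, 0.1831, 0.002], 0.16)]
[[ 0.385  0.128  0.   ]
 [ 0.193 -0.457  0.   ]
 [ 0.376  0.142  0.   ]]
```

View pics/w1.png

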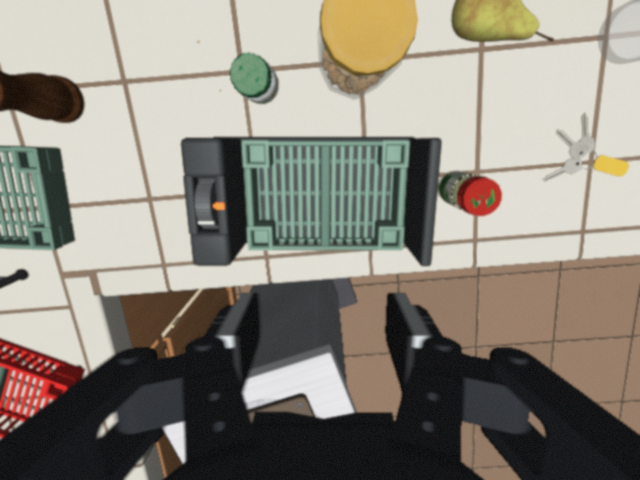

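The wrist view shows the dryer square to the image: its tray spans about (245..408, 140..250), with socket blocks at (258,153), (394,153), (260,236) and (390,237). The wheel is at (205,202) with the orange pointer at (219,206). The loose tray's free end is at left (65,200).

```bash
python3 - <<'E'
from h import *
im=cv2.imread("pics/w1.png")
c=cv2.resize(im[125:275,175:445],None,fx=2.96,fy=2.96,interpolation=cv2.INTER_CUBIC);cv2.imwrite("pics/w1c.png",c)
E
```

```text
(no output)
```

View pics/w1c.png

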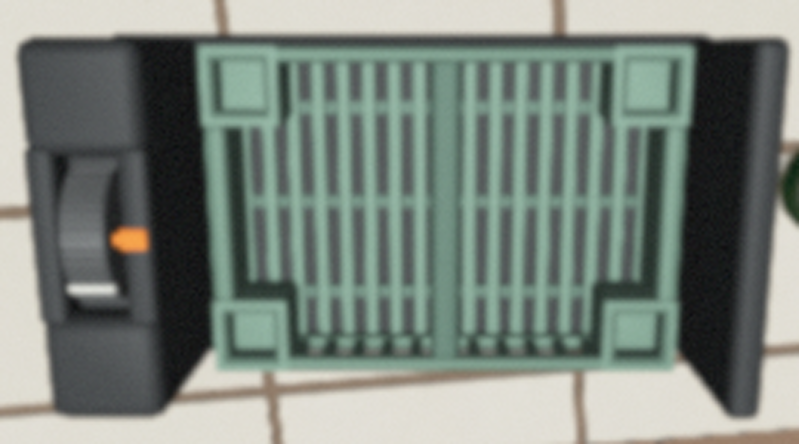

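The crop shows the lower tray's rim corners at (197,44), (693,44), (678,367) and (216,369). The wheel's white bar at (92,290) is well in front of the pointer at (130,240).

```bash
python3 - <<'E'
from h import *
# recreate extrinsics at the same (unmoved) pose
d=grab("wrist")
f=lambda p:np.array(p,float)/2.96+[175,125]-0.33
W=world(d,f([[197,44],[693,44],[678,367],[216,369]]),0.090)
M=np.array([[65,95],[65,-95],[-65,-95],[-65,95]])/1000
def fit(M,W):
    c=W[:,:2].mean(0);a=M-M.mean(0);b=W[:,:2]-c
    t=np.arctan2((a[:,0]*b[:,1]-a[:,1]*b[:,0]).sum(),(a*b).sum())
    r=R.from_euler("z",t).as_matrix()[:2,:2];o=c-r@M.mean(0)
    return o,np.degrees(t),W[:,:2]-(M@r.T+o)
o,y,e=fit(M,W);print(o,y,(e*1000).round(1))
r=R.from_euler("z",y,degrees=True).as_matrix()
for n in range(4):
    a=-n*2*np.pi/24
    for yy in(.117,.125,.133): pass
    P=np.array([[24*np.sin(a),yy*1000,131+24*np.cos(a)] for yy in(.117,.133)])/1000
    print(n,((proj(d,P@r.T+[*o,0])-[175,125]+.33)*2.96).round(0).tolist())
print("pointer",world(d,f([[130,240],[60,240]]),.146))
E
```

```text
[ 0.40270771 -0.24171668] -19.77554942450036 [[-0.1 -0.1]
 [-0.6  0.9]
 [ 0.2 -1.1]
 [ 0.6  0.3]]
0 [[104.0, 242.0], [57.0, 243.0]]
1 [[106.0, 260.0], [59.0, 260.0]]
2 [[110.0, 275.0], [63.0, 275.0]]
3 [[114.0, 287.0], [68.0, 287.0]]
pointer [[ 0.43943209 -0.137361    0.146     ]
 [ 0.44773665 -0.11447822  0.146     ]]
```

Call:
{"api": "move_arm", "payload": {"delta_pos": [[-0.0026,-0.037,0.006],[-0.0026,-0.037,0.006],[-0.0026,-0.037,0.006],[-0.0026,-0.037,0.006],[-0.0026,-0.037,0.006],[-0.0026,-0.037,0.006],[-0.0026,-0.037,0.006],[-0.0026,-0.037,0.006],[-0.0026,-0.037,0.006],[-0.0026,-0.037,0.006],[0,0,0],[0,0,0]], "rotation": [[0,0,0],[0,0,0],[0,0,0],[0,0,0],[0,0,0],[0,0,0],[0,0,0],[0,0,0],[0,0,0],[0,0,0],[0,0,0],[0,0,0]], "grip": [0,0,0,0,0,0,0,0,0,0,0,0]}}

```text
time_s: 4.6
position: [0.5005, 0.1207, 0.299]
orientation: [179.9, 0.1, -19.7]
ft_force: [0.1, -0.5, -0.1]
gripper_width: 0.043
gripper_force: 0.0
```

```bash
python3 - <<'E'
from h import *
st()
d=grab("wrist","w2")
marks("wrist","tray_end","tray_bar","tray","pepper_mill")
E
```

```text
t 4.6 [0.5005 0.1207 0.299 ] [ 1.7994e+02  9.0000e-02 -1.9660e+01] w 0.043 gf 0.0 F [ 0.1 -0.5 -0.1]
wrist tray_end [([0.511, 0.0982, 0.057], 0.9)]
wrist tray_bar [([0.5425, 0.1852, 0.0589], 0.97)]
wrist tray [([0.5494, 0.1841, 0.0015], 0.8)]
wrist pepper_mill [([0.6323, 0.0454, 0.0021], 0.66)]
```

View pics/w2.png

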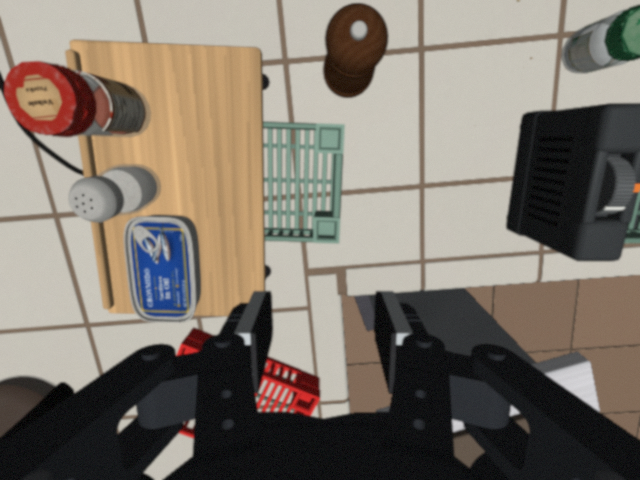

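The view shows the tray's free end with outer rim corners at about (344,123) and (340,243). The board's edge runs from (261,47) to (266,316), and the mill's foot is at (348,80).

```bash
python3 - <<'E'
from h import *
d=grab("wrist")
im=d["img"]; hsv=cv2.cvtColor(im,cv2.COLOR_RGB2HSV)
A,B=world(d,[[344,122.5],[340.5,243]],.057);print(A,B,np.linalg.norm(A-B))
v=(A-B)[:2];mid=(A+B)[:2]/2
yaw=np.degrees(np.arctan2(v[1],v[0]))+90;u=np.array([np.cos(np.radians(yaw)),np.sin(np.radians(yaw))])
print("yaw",yaw,"mid",mid,"end pt",mid+.0045*u,"bar",mid+.095*u)
C,D=world(d,[[261,47],[266,316]],.109);w=(C-D)[:2];ry=np.degrees(np.arctan2(w[1],w[0]))+90
n=np.array([np.cos(np.radians(ry)),np.sin(np.radians(ry))]);print("shelf yaw",ry,"stick out",n@(C[:2]-mid),C,D)
E
```

```text
[0.57500492 0.06865478 0.057     ] [0.45236349 0.11540389 0.057     ] 0.13124937918792765
yaw 69.13388854443656 mid [0.5136842  0.09202934] end pt [0.51528704 0.09623421] bar [0.54752181 0.18079879]
shelf yaw 68.49734593872581 stick out 0.07801096898699618 [0.65696863 0.11942708 0.109     ] [0.41813189 0.21352015 0.109     ]
```

Call:
{"api": "move_arm", "payload": {"delta_pos": [[0,0,0],[0.0113,0.0088,0.01],[0.0113,0.0088,0.02],[0,0,0.035],[0,0,0.035],[0,0,0.035],[0,0,0.035],[0,0,0.03],[0,0,0],[0,0,0]], "rotation": [[0,0,0.021],[0,0,0],[0,0,0],[0,0,0],[0,0,0],[0,0,0],[0,0,0],[0,0,0],[0,0,0],[0,0,0]], "grip": [0,0,0,0,0,0,0,0,0,0]}}

```text
time_s: 5.73
position: [0.514, 0.0942, 0.098]
orientation: [179.9, 0.2, -21.1]
ft_force: [-0.7, -0.5, 0.2]
gripper_width: 0.0424
gripper_force: 0.0
```

```bash
python3 - <<'E'
from h import *
st();d=grab("wrist","w3");marks("wrist","tray_end","tray_bar")
print(proj(d,[[.5153,.0962,.057]]))
E
```

```text
t 5.73 [0.514  0.0942 0.098 ] [179.89   0.25 -21.1 ] w 0.0424 gf 0.0 F [-0.7 -0.5  0.2]
wrist tray_end [([0.5111, 0.0968, 0.0533], 0.92)]
wrist tray_bar [([0.543, 0.1858, 0.0564], 0.77)]
[[320.38560239 261.6316782 ]]
```

View pics/w3.png

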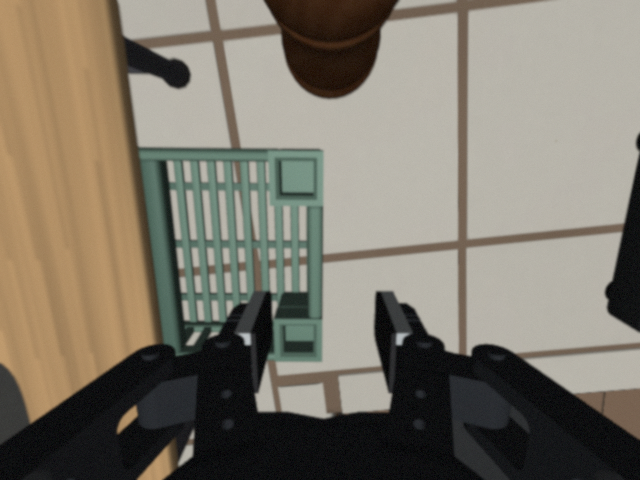

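The wrist view shows the end wall at columns 308–322, free from rows 206 to 318, about 3 mm left of my estimate. The fingers straddle it.

Call:
{"api": "move_arm", "payload": {"delta_pos": [[0,-0.005,0.01],[0,0,0.02],[0,0,0.02],[0,0,0.015],[0,0,0.006],[0,0,0],[0,0,0],[0,0,0],[0,0,0],[0,0,0],[0,0,0],[0,0,0]], "rotation": [[0,0,0],[0,0,0],[0,0,0],[0,0,0],[0,0,0],[0,0,0],[0,0,0],[0,0,0],[0,0,0],[0,0,0],[0,0,0],[0,0,0]], "grip": [0,0,0,0,0,-1,-1,-1,-1,-1,-1,-1], "grip_force": 25}}

```text
time_s: 6.88
position: [0.5185, 0.0998, 0.0303]
orientation: [-179.9, -0.2, -21.0]
ft_force: [0.7, -0.1, 4.9]
gripper_width: 0.0078
gripper_force: 28.4
```

Call:
{"api": "move_arm", "payload": {"delta_pos": [[0,0.005,0],[0,0.01,0],[0,0.012,0],[0,0.012,0],[0,0.012,0],[0,0.012,0],[0,0.012,0],[0,0.01,0],[0,0.005,0],[0,0,0],[0,0,0]], "rotation": [[0,0,0],[0,0,0],[0,0,0],[0,0,0],[0,0,0],[0,0,0],[0,0,0],[0,0,0],[0,0,0],[0,0,0],[0,0,0]], "grip": [-1,-1,-1,-1,-1,-1,-1,-1,-1,-1,-1]}}

```text
time_s: 7.8
position: [0.4856, 0.0154, 0.03]
orientation: [-179.9, -0.1, -21.1]
ft_force: [-0.1, 4.4, 7.4]
gripper_width: 0.0079
gripper_force: 28.7
```

Call:
{"api": "move_arm", "payload": {"delta_pos": [[0,0,0],[0,0,0],[0,0,0],[0,0,0],[0,0,0],[0,0,-0.02],[0,0,-0.03],[0,0,-0.03],[0,-0.035,-0.03],[0,-0.035,-0.01],[0,0,0],[0,0,0]], "rotation": [[0,0,0],[0,0,0],[0,0,0],[0,0,0],[0,0,0],[0,0,0],[0,0,0],[0,0,0],[0,0,0],[0,0,0],[0,0,0],[0,0,0]], "grip": [-0.2,-0.2,-0.2,-0.2,-0.2,-0.2,-0.2,-0.2,-0.2,-0.2,-0.25,-0.25]}}

```text
time_s: 8.8
position: [0.5094, 0.079, 0.1468]
orientation: [-180.0, -0.1, -20.9]
ft_force: [0.5, -1.0, 0.4]
gripper_width: 0.0318
gripper_force: 0.0
```

```bash
python3 - <<'E'
from h import *
st();d=grab("wrist","w4");marks("wrist","tray_end","tray_bar","tray")
E
```

```text
t 8.8 [0.5094 0.079  0.1468] [-1.7999e+02 -9.0000e-02 -2.0870e+01] w 0.0318 gf 0.0 F [ 0.5 -1.   0.4]
wrist tray_end [([0.4783, 0.0131, 0.056], 0.76)]
wrist tray_bar [([0.5114, 0.104, 0.0614], 0.93)]
wrist tray [([0.5197, 0.1018, 0.0009], 0.76)]
```

View pics/w4.png

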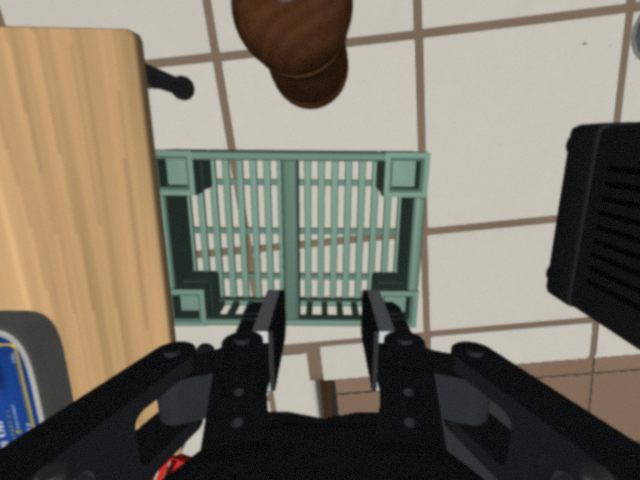

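The tray now stands fully in the open: rim corners at (156,150), (429,153) and (417,327), bar at column 289.

```bash
python3 - <<'E'
from h import *
d=grab("wrist")
W=world(d,[[155.5,150],[429.5,152.5],[417.5,327.5],[174,327]],.057)
M=np.array([[95,-65],[-95,-65],[-95,65],[95,65]])/1000
c=W[:,:2].mean(0);a=M;b=W[:,:2]-c
t=np.arctan2((a[:,0]*b[:,1]-a[:,1]*b[:,0]).sum(),(a*b).sum());r=R.from_euler("z",t).as_matrix()[:2,:2]
print(c,np.degrees(t),((b-a@r.T)*1000).round(1).tolist())
print("bar px->world",world(d,[[289.5,240]],.057), proj(d,[[*c,.057]]))
s=monitor.state()["position"];print("tool shift to bar",tool([*(c-s[:2]),.031-s[2]],-20.9))
E
```

```text
[0.51235422 0.09776806] 68.54421878327372 [[-2.0, -4.3], [1.1, 4.8], [1.7, 2.5], [-0.8, -3.0]]
bar px->world [[0.51722607 0.09963185 0.057     ]] [[294.56910248 245.26412992]]
tool shift to bar [-0.003  -0.0209  0.1136]
```

Call:
{"api": "move_arm", "payload": {"delta_pos": [[-0.002,-0.0113,0.01],[-0.002,-0.0112,0.015],[0,0,0.025],[0,0,0.025],[0,0,0.02],[0,0,0.012],[0,0,0.009],[0,0,0],[0,0,0]], "rotation": [[0,0,0],[0,0,0],[0,0,0],[0,0,0],[0,0,0],[0,0,0],[0,0,0],[0,0,0],[0,0,0]], "grip": [-0.25,-0.25,-0.25,-0.25,-0.25,-0.25,-0.25,-0.25,-0.25]}}

```text
time_s: 9.8
position: [0.5133, 0.1004, 0.0299]
orientation: [180.0, 0.0, -21.1]
ft_force: [0.5, -0.1, 0.2]
gripper_width: 0.0324
gripper_force: 0.0
```

Call:
{"api": "move_arm", "payload": {"delta_pos": [[0,0,0],[0,0,0],[0,0,0],[0,0,0],[0,0,0],[0,0,0]], "rotation": [[0,0,0],[0,0,0],[0,0,0],[0,0,0],[0,0,0],[0,0,0]], "grip": [-1,-1,-1,-1,-1,-1], "grip_force": 45}}

```text
time_s: 10.3
position: [0.5145, 0.1004, 0.0316]
orientation: [-179.9, -0.2, -21.0]
ft_force: [-1.0, 1.0, 5.7]
gripper_width: 0.01
gripper_force: 44.5
```

Call:
{"api": "move_arm", "payload": {"delta_pos": [[0,0,-0.004],[0,0,-0.006],[0,0.012,0],[0,0.016,0],[0,0.016,0],[0,0.016,0],[0,0,-0.015],[0,0,-0.03],[0,0,-0.035],[0,0,-0.035],[0,0,-0.035],[0,0,-0.03]], "rotation": [[0,0,0],[0,0,0],[0,0,0],[0,0,0],[0,0,0],[0,0,0],[0,0,0],[0,0,0],[0,0,0],[0,0,0],[0,0,0],[0,0,0]], "grip": [-1,-1,-1,-1,-1,-1,-1,-1,-1,-1,-1,-1]}}

```text
time_s: 11.3
position: [0.4909, 0.0436, 0.2217]
orientation: [180.0, -0.0, -21.1]
ft_force: [1.9, -0.2, -1.6]
gripper_width: 0.0098
gripper_force: 44.1
```

Call:
{"api": "move_arm", "payload": {"delta_pos": [[0.001,0.015,0],[0.0018,0.028,0],[0.0018,0.03,0],[0.0018,0.03,0],[0.0018,0.03,0],[0.0018,0.03,0],[0.0018,0.03,0],[0.0018,0.03,0],[0.0018,0.03,0],[0.0018,0.03,0],[0.001,0.015,0],[0,0,0]], "rotation": [[0,0,-0.02],[0,0,0],[0,0,0],[0,0,0],[0,0,0],[0,0,0],[0,0,0],[0,0,0],[0,0,0],[0,0,0],[0,0,0],[0,0,0]], "grip": [-1,-1,-1,-1,-1,-1,-1,-1,-1,-1,-1,-1]}}

```text
time_s: 12.3
position: [0.405, -0.2446, 0.2191]
orientation: [179.9, 0.1, -20.1]
ft_force: [0.9, -0.6, -1.9]
gripper_width: 0.01
gripper_force: 44.2
```

```bash
python3 - <<'E'
from h import *
st();d=grab("wrist","w5");marks("wrist","tray_bar","dryer_seat","wheel_top")
E
```

```text
t 12.3 [ 0.405  -0.2446  0.2191] [ 1.7995e+02  9.0000e-02 -2.0140e+01] w 0.01 gf 44.2 F [ 0.9 -0.6 -1.9]
wrist tray_bar [([0.4014, -0.2434, 0.2467], 0.76), ([0.4056, -0.2393, 0.0785], 0.35)]
wrist dryer_seat [([0.4064, -0.2403, 0.0796], 0.56), ([0.3726, -0.332, 0.2436], 0.25)]
wrist wheel_top []
```

View pics/w5.png

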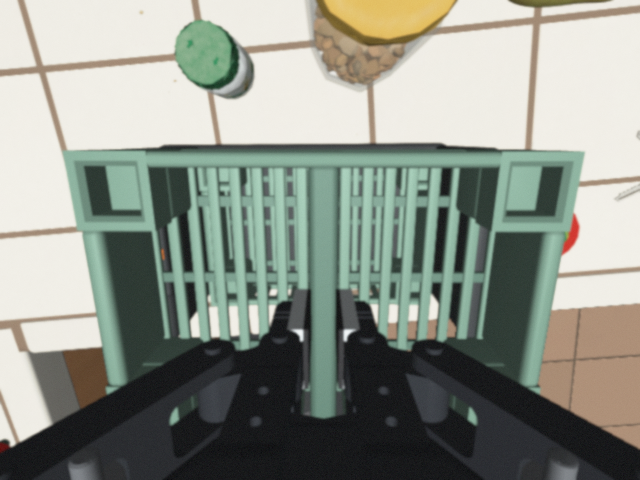

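The held tray hangs level. Its rear rim corners are at (64,152) and (583,152), the bar at column 323, and the lower tray shows through beneath it.

```bash
python3 - <<'E'
from h import *
s=monitor.state();p=s["position"];d=grab("wrist")
W=world(d,[[64,152.5],[583,152.5]],p[2]+.0255);print(W.round(4),np.linalg.norm(W[0]-W[1]))
v=(W[0]-W[1])[:2];yaw=np.degrees(np.arctan2(v[1],v[0]));m=W.mean(0)[:2]
n=np.array([np.sin(np.radians(yaw)),-np.cos(np.radians(yaw))])
c=m-.065*n;print("yaw",yaw,"centre",c,"TCP-rel",c-p[:2])
g=np.array([.4027,-.2417]);print("to seat",g-c,tool([*(g-c),0],s["orientation"][2]),"TCP->seat",tool([*(g-p[:2]),0],s["orientation"][2]))
print(monitor.state()["qpos"].round(1))
E
```

```text
[[ 0.4995 -0.1744  0.2448]
 [ 0.4357 -0.3504  0.2448]] 0.18721859542146616
yaw 70.08221531102986 centre [ 0.40648986 -0.24025549] TCP-rel [-0.00013832  0.00082969]
to seat [-0.00378986 -0.00144451] [-0.0031  0.0026  0.    ] TCP->seat [-0.0035  0.0019  0.    ]
[-43.  -10.4 117.2   0.   73.2  66.9]
```

Call:
{"api": "move_arm", "payload": {"delta_pos": [[-0.003,0.0019,0.01],[0,0,0.02],[0,0,0.025],[0,0,0.02],[0,0,0.01],[0,0,0],[0,0,0]], "rotation": [[0,0,0],[0,0,0],[0,0,0],[0,0,0],[0,0,0],[0,0,0],[0,0,0]], "grip": [-1,-1,-1,-1,-1,-1,-1]}}

```text
time_s: 13.13
position: [0.4035, -0.2422, 0.1347]
orientation: [-180.0, 0.1, -19.8]
ft_force: [-0.8, 0.2, -2.0]
gripper_width: 0.0101
gripper_force: 44.2
```

Call:
{"api": "move_arm", "payload": {"delta_pos": [[0,0,0.003],[0,0,0.003],[0,0,0.003],[0,0,0.003],[0,0,0.002],[0,0,0],[0,0,0]], "rotation": [[0,0,0],[0,0,0],[0,0,0],[0,0,0],[0,0,0],[0,0,0],[0,0,0]], "grip": [-1,-1,-1,-1,-1,-1,-1]}}

```text
time_s: 13.72
position: [0.4034, -0.2427, 0.1208]
orientation: [-180.0, 0.0, -19.9]
ft_force: [0.8, -0.0, -1.6]
gripper_width: 0.0098
gripper_force: 44.2
```

Call:
{"api": "move_arm", "payload": {"delta_pos": [[0,0,0.002],[0,0,0.002],[0,0,0.001],[0,0,0],[0,0,0]], "rotation": [[0,0,0],[0,0,0],[0,0,0],[0,0,0],[0,0,0]], "grip": [-1,-1,-1,-1,-1]}}

```text
time_s: 14.13
position: [0.4034, -0.2426, 0.1158]
orientation: [-180.0, 0.0, -19.9]
ft_force: [-0.2, 0.1, -2.0]
gripper_width: 0.0101
gripper_force: 44.3
```

```bash
python3 - <<'E'
from h import *
st();d=grab("wrist","w6");marks("wrist","tray_bar","dryer_seat")
E
```

```text
t 14.13 [ 0.4034 -0.2426  0.1158] [-1.7999e+02  3.0000e-02 -1.9890e+01] w 0.0101 gf 44.3 F [-0.2  0.1 -2. ]
wrist tray_bar [([0.4027, -0.241, 0.1439], 0.82)]
wrist dryer_seat []
```

Call:
{"api": "move_arm", "payload": {"delta_pos": [[0,0,0.002],[0,0,0.002],[0,0,0],[0,0,0]], "rotation": [[0,0,0],[0,0,0],[0,0,0],[0,0,0]], "grip": [-1,-1,-1,-1]}}

```text
time_s: 14.62
position: [0.4031, -0.2425, 0.1115]
orientation: [-180.0, 0.1, -19.9]
ft_force: [-2.2, -0.3, -1.1]
gripper_width: 0.0101
gripper_force: 44.3
```

Call:
{"api": "move_arm", "payload": {"delta_pos": [[0,0,0.001],[0,0,0.001],[0,0,0],[0,0,0]], "rotation": [[0,0,0],[0,0,0],[0,0,0],[0,0,0]], "grip": [-1,-1,-1,-1]}}

```text
time_s: 14.95
position: [0.4027, -0.2422, 0.1099]
orientation: [-180.0, 0.2, -19.9]
ft_force: [-5.6, 2.6, 1.9]
gripper_width: 0.0103
gripper_force: 44.8
```

Call:
{"api": "move_arm", "payload": {"delta_pos": [[-0.0012,0,0],[0,0,0.001],[0,0,0.001],[0,0,0],[0,0,0]], "rotation": [[0,0,0],[0,0,0],[0,0,0],[0,0,0],[0,0,0]], "grip": [-1,-1,-1,-1,-1]}}

```text
time_s: 15.37
position: [0.4024, -0.2421, 0.1095]
orientation: [-180.0, 0.1, -19.9]
ft_force: [-5.6, 5.0, 9.6]
gripper_width: 0.0099
gripper_force: 45.6
```

Call:
{"api": "move_arm", "payload": {"delta_pos": [[0,0,0],[0,0,0],[0,0,0],[0,0,0],[0,0,0],[0,0,0]], "rotation": [[0,0,0],[0,0,0],[0,0,0],[0,0,0],[0,0,0],[0,0,0]], "grip": [-0.35,-0.35,-0.35,-0.35,-0.35,-0.35]}}

```text
time_s: 15.87
position: [0.4025, -0.2425, 0.1079]
orientation: [180.0, -0.0, -19.9]
ft_force: [1.1, -0.4, -0.2]
gripper_width: 0.0277
gripper_force: 0.0
```

Call:
{"api": "move_arm", "payload": {"delta_pos": [[0,0,-0.01],[0,0,-0.02],[0,0,-0.03],[0,0,-0.03],[0,0,-0.03],[0,0,-0.04],[0,0,-0.04],[0,0,-0.02],[0,0,0],[0,0,0]], "rotation": [[0,0,0],[0,0,0],[0,0,0],[0,0,0],[0,0,0],[0,0,0],[0,0,0],[0,0,0],[0,0,0],[0,0,0]], "grip": [-0.35,-0.35,-0.35,-0.35,-0.35,-0.35,-1,-1,-1,-1]}}

```text
time_s: 16.7
position: [0.4029, -0.2427, 0.3303]
orientation: [179.9, -0.2, -19.9]
ft_force: [-0.5, -0.4, -0.5]
gripper_width: 0.0001
gripper_force: 0.0
```

```bash
python3 - <<'E'
from h import *
st();d=grab("wrist","w7");marks("wrist","tray_bar","dryer_seat","wheel_top","tray")
e=grab("scene");marks("scene","tray_bar","wheel_top","tray")
a=cv2.cvtColor(d["img"][60:300,130:470],cv2.COLOR_RGB2BGR)
cv2.imwrite("pics/w7c.png",cv2.resize(a,None,fx=2.35,fy=2.35,interpolation=cv2.INTER_CUBIC))
E
```

```text
t 16.7 [ 0.4029 -0.2427  0.3303] [179.9   -0.24 -19.89] w 0.0001 gf 0.0 F [-0.5 -0.4 -0.5]
wrist tray_bar [([0.4018, -0.2403, 0.1385], 0.94)]
wrist dryer_seat [([0.4019, -0.239, 0.0761], 0.56)]
wrist wheel_top [([0.4422, -0.1228, 0.1524], 0.65)]
wrist tray [([0.4082, -0.2403, 0.0807], 0.97), ([0.289, 0.3243, -0.0006], 0.85)]
scene tray_bar [([0.4012, -0.2419, 0.1308], 0.97)]
scene wheel_top [([0.4429, -0.1242, 0.1585], 0.92)]
scene tray [([0.4048, -0.2432, 0.0714], 0.87)]
```

View pics/w7c.png

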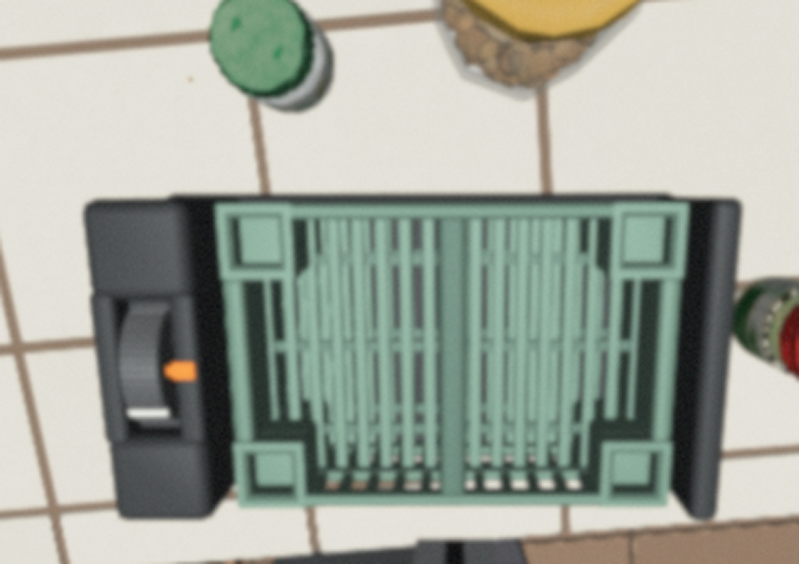

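The crop shows the loose tray seated flush with its four corner blocks square over the lower ones. The wheel's white bar at (148,412) is still well in front of the pointer at (180,371).

Call:
{"api": "move_arm", "payload": {"delta_pos": [[-0.0017,-0.03,0],[-0.0017,-0.0325,0],[-0.0017,-0.0325,0.02],[-0.0018,-0.0303,0.03],[0,0,0.035],[0,0,0.035],[0,0,0.03],[0,0,0.015],[0,0,0],[0,0,0],[0,0,0]], "rotation": [[0,0,0],[0,0,0],[0,0,0],[0,0,0],[0,0,0],[0,0,0],[0,0,0],[0,0,0],[0,0,0],[0,0,0],[0,0,0]], "grip": [-1,-1,-1,-1,-1,-1,-1,-1,-1,-1,-1]}}

```text
time_s: 18.07
position: [0.4393, -0.1234, 0.1653]
orientation: [180.0, -0.1, -19.9]
ft_force: [-0.7, -0.5, 0.4]
gripper_width: -0.0
gripper_force: 0.0
```

Call:
{"api": "move_arm", "payload": {"delta_pos": [[0,0,0.003],[0,0,0.003],[0,0,0.002],[0,0,0],[0,0,0]], "rotation": [[0,0,0],[0,0,0],[0,0,0],[0,0,0],[0,0,0]], "grip": [-1,-1,-1,-1,-1]}}

```text
time_s: 18.48
position: [0.4384, -0.1229, 0.1558]
orientation: [180.0, -0.0, -19.9]
ft_force: [-0.4, -0.2, 0.7]
gripper_width: 0.0001
gripper_force: 0.0
```

Call:
{"api": "move_arm", "payload": {"delta_pos": [[0,0,0.001],[0,0,0.001],[0,0,0],[0,0,0]], "rotation": [[0,0,0],[0,0,0],[0,0,0],[0,0,0]], "grip": [-1,-1,-1,-1]}}

```text
time_s: 18.82
position: [0.4383, -0.1228, 0.1536]
orientation: [-180.0, 0.0, -19.9]
ft_force: [-0.6, 0.3, 0.3]
gripper_width: 0.0001
gripper_force: 0.0
```

Call:
{"api": "move_arm", "payload": {"delta_pos": [[0,0,0.001],[0,0,0],[0,0,0]], "rotation": [[0,0,0],[0,0,0],[0,0,0]], "grip": [-1,-1,-1]}}

```text
time_s: 19.07
position: [0.4383, -0.1228, 0.1526]
orientation: [-180.0, 0.0, -19.9]
ft_force: [-0.3, 0.1, -0.2]
gripper_width: 0.0001
gripper_force: 0.0
```

Call:
{"api": "move_arm", "payload": {"delta_pos": [[0,0,0.001],[0,0,0],[0,0,0]], "rotation": [[0,0,0],[0,0,0],[0,0,0]], "grip": [-1,-1,-1]}}

```text
time_s: 19.32
position: [0.4383, -0.1228, 0.1516]
orientation: [180.0, 0.0, -19.9]
ft_force: [0.2, -0.0, 0.1]
gripper_width: 0.0002
gripper_force: 0.0
```

Call:
{"api": "move_arm", "payload": {"delta_pos": [[0.002,0,0],[0.002,0,0],[0,0,0],[0,0,0]], "rotation": [[0,0,0],[0,0,0],[0,0,0],[0,0,0]], "grip": [-1,-1,-1,-1]}}

```text
time_s: 19.65
position: [0.4423, -0.1243, 0.1517]
orientation: [-180.0, -0.0, -19.9]
ft_force: [-0.2, -0.3, 0.1]
gripper_width: 0.0
gripper_force: 0.0
```

```bash
python3 - <<'E'
from h import *
st()
for c in("wrist","scene","top"):
    d=grab(c,"x8"+c)
    marks(c,"wheel_top")
    r=vision.regions_of(c,"wheel_top")
    s=monitor.state()["position"]
    if r:
        y,x=np.nonzero(r[0]["pixels"]);print(r[0]["score"],len(x),x.min(),x.max(),y.min(),y.max(),"tip px",proj(d,[s]).round(0), "exp wheel",proj(d,[[.4448,-.1246,.155]]).round(0))
E
```

```text
t 19.65 [ 0.4423 -0.1243  0.1517] [-180.     -0.    -19.89] w 0.0 gf 0.0 F [-0.2 -0.3  0.1]
wrist wheel_top [([0.4437, -0.1229, 0.1524], 0.67), ([0.4035, -0.2351, 0.0003], 0.64)]
scene wheel_top [([0.4459, -0.1177, 0.1583], 0.71)]
0.83 3948 308 409 242 340 tip px [[330. 248.]] exp wheel [[331. 247.]]
top wheel_top [([0.3992, -0.2482, 0.1369], 0.3)]
0.92 808 344 428 243 292 tip px [[336. 236.]] exp wheel [[337. 235.]]
```

```bash
python3 - <<'E'
import cv2,numpy as np
a=cv2.imread("pics/x8wrist.png")[200:420,200:440];b=cv2.imread("pics/x8scene.png")[190:290,280:390];c=cv2.imread("pics/w7.png")[165:260,160:235]
f=lambda i,w,h:cv2.resize(i,(w,h),interpolation=cv2.INTER_CUBIC)
L=f(a,400,367);L=np.vstack([L,np.zeros((233,400,3),np.uint8)]);L[370:,:180]=f(c,180,230)
Rr=np.vstack([f(b,400,364),np.zeros((236,400,3),np.uint8)])
cv2.imwrite("pics/cmp.png",np.hstack([L,Rr]))
E
```

```text
(no output)
```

View pics/cmp.png

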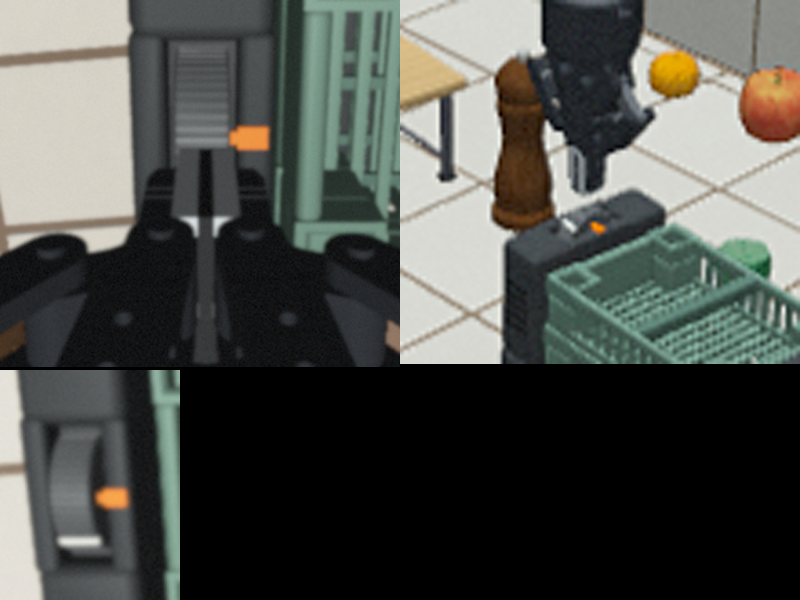

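The composite shows the shut fingertips still standing clear above the wheel in the scene crop at (588,185), with the wheel at (570,222). The tips end higher than the nominal TCP, so I go on lowering in small steps.

Call:
{"api": "move_arm", "payload": {"delta_pos": [[-0.003,0,0.002],[0,0,0.001],[0,0,0],[0,0,0]], "rotation": [[0,0,0],[0,0,0],[0,0,0],[0,0,0]], "grip": [-1,-1,-1,-1]}}

```text
time_s: 20.43
position: [0.4391, -0.1231, 0.1485]
orientation: [-180.0, 0.0, -19.9]
ft_force: [0.8, -0.2, -0.3]
gripper_width: 0.0001
gripper_force: 0.0
```

Call:
{"api": "move_arm", "payload": {"delta_pos": [[0,0,0.0015],[0,0,0.0015],[0,0,0],[0,0,0]], "rotation": [[0,0,0],[0,0,0],[0,0,0],[0,0,0]], "grip": [-1,-1,-1,-1]}}

```text
time_s: 20.77
position: [0.4392, -0.1231, 0.1455]
orientation: [-180.0, 0.0, -19.9]
ft_force: [0.7, -0.5, -0.1]
gripper_width: -0.0001
gripper_force: 0.0
```

Call:
{"api": "move_arm", "payload": {"delta_pos": [[0,0,0.0015],[0,0,0.0015],[0,0,0],[0,0,0]], "rotation": [[0,0,0],[0,0,0],[0,0,0],[0,0,0]], "grip": [-1,-1,-1,-1]}}

```text
time_s: 21.1
position: [0.4392, -0.1231, 0.1425]
orientation: [-180.0, 0.0, -19.9]
ft_force: [0.1, -0.6, -0.2]
gripper_width: 0.0001
gripper_force: 0.0
```

```bash
python3 - <<'E'
from h import *
st(); d=grab("wrist","x9"); g=cv2.cvtColor(d["img"],cv2.COLOR_RGB2HSV)
# orange pointer centroid and white pixels near wheel
m=(g[...,0]<20)&(g[...,1]>150)&(g[...,2]>180);y,x=np.nonzero(m);print("orange",x.mean(),y.mean(),len(x))
x0,y0=int(x.mean()),int(y.mean())
col=d["img"][180:330,x0-30,:].mean(1).astype(int);print(col.tolist())
E
```

```text
t 21.1 [ 0.4392 -0.1231  0.1425] [-1.800e+02  3.000e-02 -1.989e+01] w 0.0001 gf 0.0 F [ 0.1 -0.6 -0.2]
orange 351.4595469255663 283.3592233009709 309
[86, 87, 85, 85, 83, 86, 83, 85, 84, 83, 84, 83, 85, 84, 84, 83, 86, 84, 84, 85, 87, 84, 86, 85, 86, 85, 85, 85, 85, 84, 85, 83, 80, 76, 75, 71, 64, 64, 57, 54, 52, 58, 71, 78, 90, 102, 106, 102, 98, 91, 90, 96, 92, 82, 86, 83, 76, 72, 82, 88, 86, 78, 82, 85, 87, 86, 83, 81, 83, 90, 92, 86, 84, 84, 88, 96, 94, 92, 88, 87, 92, 99, 106, 107, 100, 98, 94, 99, 109, 116, 119, 118, 113, 107, 107, 110, 119, 132, 133, 127, 116, 110, 105, 119, 136, 140, 133, 118, 102, 74, 42, 23, 12, 20, 12, 19, 17, 13, 15, 12, 15, 20, 18, 18, 16, 21, 15, 16, 17, 14, 13, 20, 18, 16, 18, 21, 18, 14, 18, 19, 21, 12, 14, 16, 18, 13, 17, 18, 17, 29]
```

Call:
{"api": "move_arm", "payload": {"delta_pos": [[0,0,0.001],[0,0,0.001],[0,0,0],[0,0,0]], "rotation": [[0,0,0],[0,0,0],[0,0,0],[0,0,0]], "grip": [-1,-1,-1,-1]}}

```text
time_s: 21.48
position: [0.4392, -0.1232, 0.1406]
orientation: [180.0, 0.0, -19.9]
ft_force: [-0.3, 0.0, 0.1]
gripper_width: 0.0001
gripper_force: 0.0
```

Call:
{"api": "move_arm", "payload": {"delta_pos": [[0,0,0.001],[0,0,0.001],[0,0,0],[0,0,0]], "rotation": [[0,0,0],[0,0,0],[0,0,0],[0,0,0]], "grip": [-1,-1,-1,-1]}}

```text
time_s: 21.82
position: [0.4392, -0.1231, 0.1385]
orientation: [-180.0, 0.0, -19.9]
ft_force: [-0.6, 0.3, -0.5]
gripper_width: -0.0
gripper_force: 0.0
```

```bash
python3 - <<'E'
from h import *
d=grab("scene","x10");st()
P=np.array([.4423,-.1243,.1517])
for dz in(0,.01,.02,.03): print(dz,proj(d,P+[0,0,dz]).round(1))
o=np.array([.4024,-.2422,0]);r=R.from_euler("z",-19.9,degrees=True).as_matrix()
for q in([0,125,155],[-12,125,155],[0,103,145],[-70,103,145],[-70,146,145],[70,103,145],[70,146,145]): print(q,((proj(d,o+r@(np.array(q)/1000))-[280,190])*3.64+[400,0]).round(0))
# difference between x8 and x10 near tip
a=cv2.imread("pics/x8scene.png");b=cv2.imread("pics/x10.png")
df=cv2.absdiff(a,b).max(2)[200:280,300:370];y,x=np.nonzero(df>25);print(len(x),x.min()+300,x.max()+300,y.min()+200,y.max()+200)
E
```

```text
t 21.87 [ 0.4393 -0.1232  0.1386] [-1.800e+02  1.000e-02 -1.989e+01] w -0.0 gf 0.0 F [ 0.6  0.8 -0.8]
0 [[330.5 248.3]]
0.01 [[330.6 245.3]]
0.02 [[330.7 242.2]]
0.03 [[330.8 239.1]]
[0, 125, 155] [[586. 207.]]
[-12, 125, 155] [[574. 212.]]
[0, 103, 145] [[604. 230.]]
[-70, 103, 145] [[533. 260.]]
[-70, 146, 145] [[498. 236.]]
[70, 103, 145] [[672. 202.]]
[70, 146, 145] [[636. 180.]]
491 307 350 200 273
```

Call:
{"api": "move_arm", "payload": {"delta_pos": [[0,0,0.0015],[0,0,0.0015],[0,0,0],[0,0,0]], "rotation": [[0,0,0],[0,0,0],[0,0,0],[0,0,0]], "grip": [-1,-1,-1,-1]}}

```text
time_s: 22.2
position: [0.4392, -0.1231, 0.1355]
orientation: [-180.0, 0.0, -19.9]
ft_force: [-1.2, -0.4, -0.3]
gripper_width: 0.0001
gripper_force: 0.0
```

Call:
{"api": "move_arm", "payload": {"delta_pos": [[0,0,0.001],[0,0,0.001],[0,0,0],[0,0,0]], "rotation": [[0,0,0],[0,0,0],[0,0,0],[0,0,0]], "grip": [-1,-1,-1,-1]}}

```text
time_s: 22.53
position: [0.4393, -0.1232, 0.1336]
orientation: [180.0, 0.0, -19.9]
ft_force: [0.0, 0.6, 0.4]
gripper_width: -0.0004
gripper_force: 0.0
```

Call:
{"api": "move_arm", "payload": {"delta_pos": [[0,0,0.001],[0,0,0.001],[0,0,0],[0,0,0]], "rotation": [[0,0,0],[0,0,0],[0,0,0],[0,0,0]], "grip": [-1,-1,-1,-1]}}

```text
time_s: 22.87
position: [0.4406, -0.1237, 0.1334]
orientation: [180.0, -0.2, -19.9]
ft_force: [-0.1, 1.3, 5.5]
gripper_width: 0.0003
gripper_force: 2.9
```

Call:
{"api": "move_arm", "payload": {"delta_pos": [[0.002,0,0],[0.002,0,0],[0.002,0,0],[0.002,0,0],[0.002,0,0],[0.0025,0,0],[0,0,0]], "rotation": [[0,0,0],[0,0,0],[0,0,0],[0,0,0],[0,0,0],[0,0,0],[0,0,0]], "grip": [-1,-1,-1,-1,-1,-1,-1]}}

```text
time_s: 23.45
position: [0.4525, -0.128, 0.1333]
orientation: [-180.0, -0.2, -19.9]
ft_force: [0.0, 0.4, 6.0]
gripper_width: -0.0004
gripper_force: 3.3
```

Call:
{"api": "move_arm", "payload": {"delta_pos": [[0,0,-0.005],[0,0,-0.015],[0,0,-0.03],[0,0.02,-0.035],[0,0.035,-0.035],[0,0.035,-0.035],[-0.01,0.02,-0.03],[0,0,0],[0,0,0]], "rotation": [[0,0,0],[0,0,0],[0,0,0],[0,0,0],[0,0,0],[0,0,0],[0,0,0],[0,0,0],[0,0,0]], "grip": [-1,-1,-1,-1,-1,-1,-1,-1,-1]}}

```text
time_s: 24.2
position: [0.4079, -0.2183, 0.3077]
orientation: [179.9, -0.2, -20.0]
ft_force: [-0.9, 0.5, -1.3]
gripper_width: 0.0001
gripper_force: 0.0
```

```bash
cat > wheel.py <<'E'
from h import *
st(); d=grab("wrist")
o=np.array([.4027,-.2417,0]);r=R.from_euler("z",-19.8,degrees=True).as_matrix()
im=d["img"].astype(int)
g=cv2.cvtColor(d["img"],cv2.COLOR_RGB2HSV)
m=(g[...,0]<20)&(g[...,1]>150)&(g[...,2]>180);y,x=np.nonzero(m);print("orange",x.mean().round(1),y.mean().round(1),len(x))
P=lambda a,yy=125:proj(d,o+r@(np.array([24*np.sin(a),yy,131+24*np.cos(a)])/1000))[0]
print("pointer exp",proj(d,o+r@np.array([0,.112,.146])).round(1))
a,b=P(0,133),P(0,117);print(a,b)
w=(im.min(2)>150);w[:int(a[1])-40]=0;w[int(a[1])+40:]=0;w[:,:int(min(a[0],b[0]))-4]=0;w[:,int(max(a[0],b[0]))+4:]=0
y,x=np.nonzero(w);print("white",len(x),x.mean() if len(x) else 0,y.mean() if len(x) else 0)
for n in range(-3,4): print(n,P(n*np.pi/12).round(1))
E
python3 wheel.py; python3 -c "
from h import *
marks('wrist','tray_bar')"
```

```text
t 24.2 [ 0.4079 -0.2183  0.3077] [179.92  -0.21 -20.03] w 0.0001 gf 0.0 F [-0.9  0.5 -1.3]
orange 263.3 308.3 2069
pointer exp [[225.4 217.5]]
[198.70897836 219.65313901] [217.06533626 219.57068425]
white 95 208.03157894736842 227.8842105263158
-3 [211.9 236.4]
-2 [210.2 232.1]
-1 [208.8 226.3]
0 [207.9 219.6]
1 [207.5 212.4]
2 [207.8 205.4]
3 [208.5 199.1]
wrist tray_bar [([0.3999, -0.2417, 0.137], 0.58)]
```

```bash
python3 - <<'E'
from h import *
st();d=grab("wrist","x11");g=cv2.cvtColor(d["img"],cv2.COLOR_RGB2HSV)[190:250,190:250]
m=(g[...,0]<25)&(g[...,1]>150)&(g[...,2]>180);y,x=np.nonzero(m);print("orange",x.mean()+190,y.mean()+190,len(x))
s=monitor.state();p=s["position"];print(tool(np.array([.4436,-.1248,.150])-p,s["orientation"][2]))
E
```

```text
t 24.3 [ 0.4075 -0.2165  0.3043] [-1.7995e+02  1.2000e-01 -1.9900e+01] w 0.0001 gf 0.0 F [-0.1 -0.3 -0.6]
orange 227.41666666666666 216.65625 96
[ 0.003  -0.0982  0.1536]
```

Call:
{"api": "move_arm", "payload": {"delta_pos": [[0.001,-0.03,0],[0.001,-0.035,0.02],[0.001,-0.033,0.025],[0,0,0.035],[0,0,0.035],[0,0,0.025],[0,0,0.014],[0,0,0.008],[0,0,0.007],[0,0,0],[0,0,0]], "rotation": [[0,0,0],[0,0,0],[0,0,0],[0,0,0],[0,0,0],[0,0,0],[0,0,0],[0,0,0],[0,0,0],[0,0,0],[0,0,0]], "grip": [-1,-1,-1,-1,-1,-1,-1,-1,-1,-1,-1]}}

```text
time_s: 25.27
position: [0.4444, -0.1259, 0.1369]
orientation: [180.0, -0.0, -19.9]
ft_force: [0.2, 0.0, -0.3]
gripper_width: 0.0002
gripper_force: 0.0
```

Call:
{"api": "move_arm", "payload": {"delta_pos": [[0,0,0.002],[0,0,0.0015],[0,0,0],[0,0,0]], "rotation": [[0,0,0],[0,0,0],[0,0,0],[0,0,0]], "grip": [-1,-1,-1,-1]}}

```text
time_s: 25.6
position: [0.4444, -0.1261, 0.1336]
orientation: [180.0, -0.1, -19.9]
ft_force: [-0.7, 0.4, -0.1]
gripper_width: -0.0001
gripper_force: 0.0
```

Call:
{"api": "move_arm", "payload": {"delta_pos": [[0,0,0.001],[0,0,0.001],[0,0,0],[0.0015,0,0],[0.0015,0,0],[0.0015,0,0],[0.0018,0,0],[0,0,0]], "rotation": [[0,0,0],[0,0,0],[0,0,0],[0,0,0],[0,0,0],[0,0,0],[0,0,0],[0,0,0]], "grip": [-1,-1,-1,-1,-1,-1,-1,-1]}}

```text
time_s: 26.27
position: [0.4518, -0.1288, 0.1333]
orientation: [180.0, -0.2, -19.9]
ft_force: [0.5, 0.8, 5.7]
gripper_width: -0.0002
gripper_force: 3.1
```

Call:
{"api": "move_arm", "payload": {"delta_pos": [[0,0,-0.005],[0,0,-0.015],[0,0,-0.03],[0,0.02,-0.035],[0,0.035,-0.035],[0,0.035,-0.035],[-0.01,0.02,-0.03],[0,0,0],[0,0,0],[0,0,0]], "rotation": [[0,0,0],[0,0,0],[0,0,0],[0,0,0],[0,0,0],[0,0,0],[0,0,0],[0,0,0],[0,0,0],[0,0,0]], "grip": [-1,-1,-1,-1,-1,-1,-1,-1,-1,-1]}}

```text
time_s: 27.1
position: [0.4066, -0.2174, 0.3044]
orientation: [-180.0, 0.0, -19.9]
ft_force: [0.5, 0.6, 0.2]
gripper_width: -0.0001
gripper_force: 0.0
```

```bash
python3 wheel.py; python3 - <<'E'
from h import *
d=grab("wrist","x12");g=cv2.cvtColor(d["img"],cv2.COLOR_RGB2HSV)[180:250,180:250]
m=(g[...,0]<25)&(g[...,1]>150)&(g[...,2]>180);y,x=np.nonzero(m);print("orange",x.mean()+180,y.mean()+180,len(x))
marks('wrist','tray_bar','tray','dryer_seat')
E
```

```text
t 27.1 [ 0.4066 -0.2174  0.3044] [-1.7997e+02  4.0000e-02 -1.9920e+01] w -0.0001 gf 0.0 F [0.5 0.6 0.2]
orange 268.6 305.7 2162
pointer exp [[225.2 215.6]]
[198.1722253  217.71240877] [216.72771605 217.67040206]
white 110 206.5 218.61818181818182
-3 [211.5 234.7]
-2 [209.8 230.3]
-1 [208.4 224.5]
0 [207.5 217.7]
1 [207.1 210.4]
2 [207.3 203.3]
3 [208.1 196.9]
orange 226.23469387755102 216.12244897959184 98
wrist tray_bar []
wrist tray [([0.4069, -0.2404, 0.0785], 0.96), ([0.2851, 0.3185, -0.0024], 0.77)]
wrist dryer_seat [([0.4053, -0.24, 0.0762], 0.77)]
```

```bash
python3 - <<'E'
from h import *
d=vision.capture("wrist");T=np.eye(4);T[:3,:3]=R.from_euler("xyz",[179.9,-.24,-19.89],degrees=True).as_matrix();T[:3,3]=[.4029,-.2427,.3303]
d["extrinsics"]=T@d["tool_from_camera"]
px=np.array([[217,203],[689,203],[669,503],[240,507.]])/2.35+[130,60]-.3
for z in(.135,.141,.147):
    W=world(d,px,z);print(z,W[:,:2].mean(0).round(4),[round(np.linalg.norm(W[i]-W[i-1])*1000,1) for i in range(4)])
E
```

```text
0.135 [ 0.403  -0.2421] [np.float64(129.4), np.float64(189.0), np.float64(127.7), np.float64(189.1)]
0.141 [ 0.4041 -0.2424] [np.float64(127.2), np.float64(185.8), np.float64(125.5), np.float64(185.9)]
0.147 [ 0.4052 -0.2428] [np.float64(125.1), np.float64(182.6), np.float64(123.4), np.float64(182.7)]
```

The rim measures 190 × 130 mm at the seated height, so the tray is home, and the wheel's bar is at the pointer.

```bash
python3 -c "
from workcell import arm
print(arm.hand_in())"
```

```text
the job is handed in; nothing more can be done
None
```

The job is handed in: the tray was drawn out, set down and seated on the dryer, and the thumbwheel was rolled three clicks to its pointer; my last camera measurements agree, but the hand-in returned no verdict.

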